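# Meter two bushes out of a slide-gate feeder

## Robot

A 6-joint arm with a two-finger parallel gripper is mounted at the origin on the work surface. World frame = base frame: x ahead of the robot, y to its left, z up, the work surface at z = 0. Lengths are in m, angles in rad, forces in N, time in s.
With the tool pointing down it reaches from about 0.275 to 1 m from the base axis. Payload 8.4 kg.
Tool frame: the origin (TCP) lies on the centre line of the jaws, within the pads' length; the fingertips stand 17 mm ahead of it and the grasp point (between the pads) lies 2 mm behind it (bot.tcp_to_tips is the y of the fingertips in the tool frame, in m); y points along the fingers, z is the direction in which the jaws open and shut, and the axes are right-handed (so a half turn about y gives the same grasp; the last joint's range is limited). The gripper opens to 85 mm and grips with 20 to 120 N. Pads are 22 mm wide; open, the fingers measure 114 mm over their backs; the gripper's body (76 mm by 85 mm) begins 54 mm behind the grasp point. The pads swing forward as they close: fully open they stand 13 mm farther back than shut.
Start: joints at [1.114, 0.353, 1.633, -0, 1.155, -0.002], TCP at [0.275, 0.561, 0.248] pointing down, gripper open.
Joint ranges: [-2.63, 2.63], [-0.92, 2.1], [0.06, 2.66], [-1.3, 4.44], [0, 2.69], [-3.02, 3.02]. Speed limits (rad/s): [2.22, 2.22, 2.79, 3.14, 3.14, 3.14].

## Interface

Orientations are given as a unit quaternion [x, y, z, w].
In Python, from workcell import bot, hand, kinematics, get_obs, vision, hand_in gives the robot as it stands. The module is installed in compiled form; this text tells all that it offers. Calls block until the motion is done:
- bot.reach(position, orientation): joint-space move of the TCP to a pose.
- bot.servo_line(position, ori=None, velocity=0.15): straight line of the TCP; ori=None keeps the orientation; velocity is the mean speed in m/s.
- bot.goto_joints(angles): joint-space move.
- hand.move_gripper(opening, strength=None): finger opening in m; strength is the grip in N (None keeps the last); returns when the fingers have stopped.
- bot.dwell(seconds).
- kinematics.solve_ik(position, orientation): joint angles nearest the present ones, or None.
- get_obs(): the state.
- vision.read_camera(name): name is "side" or "top" or "wrist"; returns a dict with "frame" (420x560x3 uint8, red, green, blue), "intrinsics" (3x3 intrinsics, pixels), "view" (4x4, takes a point from world to camera coordinates). Camera axes: x right, y down, z forward; pixel columns grow to the right and rows downward; lengths in m; the calibration is good to about 2 mm. A picture is of the moment at which its call begins. There is no depth.
A pose or a line that the arm cannot do raises bot.IKError and nothing moves.
- hand_in(): hands the job in, once; it reports no verdict.
The state is a dict: "time_s": time; "joint_pos": joint angles; "joint_vel": joint speeds; "joint_efforts": joint torques, N m; "position": TCP position; "orientation": TCP orientation; "wrist_force": force on the tool from outside, world axes, zero at the start; "ft_torque": the same for the moment, N m; "gripper_width": finger opening in m.
Only numpy, scipy, OpenCV 4.12 (cv2) and the standard library are available. Lean on these libraries where they do the work, as an engineer would, in place of code of your own. Each camera call takes 0.05 s, during which the arm holds its last target.

## Task

Pull the feeder's bottom slide gate partway open by its black handle until exactly two of the five brass bushes have dropped and rolled down into the catch tray, then push the gate fully home and let go of it. The other three bushes must stay up in the feeder, and the paint tin, the brush and the drilled plate beside it are to be left where they are.

Things in the scene. Friction and masses are not known exactly. Their poses are not given: they have to be found in the camera images.
- feeder: fixed sheet-metal feeder on a 320 x 120 mm base. Origin on the work surface under the trough's centre; -x is the front (gate handle, facing the robot), +x the rear (catch tray), z up. Trough: inside x +-83 mm, y +-29 mm, z 150 to 200 mm; holds five bushes in a row along x, one layer, on the slide gate as its floor. Under the gate a chute slopes down to +x into the tray
- mouth_front (a point): middle of the front upper edge of the feeder's flared open mouth, at feeder x -139, z 255 mm; the mouth is 155 mm wide (y) and slopes in from here to the trough's front wall at z 200, x -87. It overhangs the gate handle, which can be reached only with the tool leaning about 25 to 45 degrees from vertical, the gripper's body towards the feeder's -x
- gate (a joint): gate opening in m: 0 shut on its stop, grows as it is pulled to feeder -x, at most 0.12; starts up to 0.008 ajar. Slides stiffly (4 N plus the bushes' drag: up to 20 N pulling, 14 N pushing) and stays where left. Its rear edge is at feeder x = 87 mm minus the opening; a bush drops once the edge is past its centre. Pulling drags the row to the front wall: first out by 40 mm, second by about 66, a third from 80 to 95
- gate_grip (a point): grip point on the gate's handle, a black upright block 26 mm (feeder x) by 14 mm (feeder y) by 64 mm tall, z 120 to 184 mm, on a 14 mm wide bar in front of the feeder, clear below and at both sides. The point is on its centre line at z 155 mm, feeder x = -145 mm minus the opening. Pinch it across its 14 mm (along feeder y). Axes as the feeder's
- chute (a point): point on the chute's centre line where it comes out behind the feeder's rear wall, feeder x 90, z 57 mm; the chute runs on down to feeder x 142 mm, where the open catch tray begins: inside x 144 to 216 mm, y +-29 mm, floor 6 mm above the work surface, walls up to z 65 mm
- bush_a: brass bush, a plain cylinder 30 mm in diameter and 50 mm long, lying across the feeder (axis along the feeder's y), 0.16 kg; origin at its centre; rearmost in the trough (nearest the rear wall), first to drop
- bush_b: brass bush, a plain cylinder 30 mm in diameter and 50 mm long, lying across the feeder (axis along the feeder's y), 0.16 kg; origin at its centre; second from the rear, second to drop
- bush_c: brass bush, a plain cylinder 30 mm in diameter and 50 mm long, lying across the feeder (axis along the feeder's y), 0.16 kg; origin at its centre; third from the rear, the middle one; must stay
- bush_d: brass bush, a plain cylinder 30 mm in diameter and 50 mm long, lying across the feeder (axis along the feeder's y), 0.16 kg; origin at its centre; fourth from the rear; must stay
- bush_e: brass bush, a plain cylinder 30 mm in diameter and 50 mm long, lying across the feeder (axis along the feeder's y), 0.16 kg; origin at its centre; frontmost, nearest the gate handle; must stay
- tin: bystander: closed white paint tin, 80 mm in diameter, 90 mm high, on the +y side of the feeder; origin under its centre
- brush: bystander: wooden-handled paint brush lying flat on the +y side beyond the tin; origin under its middle
- plate: bystander: grey painted plate 150 x 130 x 8 mm with four bolt holes, lying flat on the -y side of the feeder; origin under its centre
Not all that is in view belongs to the job. What is shaped like the bush_c but green or white is not meant. Leave any red look-alike of the bush_d alone.

How it is judged:
On the way, in this order (a step that is already met when the one before it is completed fails the run):
1. the gate is pulled more than 30 mm open (value of joint gate above 0.03 m), for 0.1 s.
2. two bushes lie in the catch tray while the other three are still up in the trough (x of bush_a in the frame of feeder between 0.125 and 0.22 m and z of each of bush_a, bush_b in the frame of feeder below 0.07 m and y of bush_a in the frame of feeder between -0.03 and 0.03 m and x of bush_b in the frame of feeder between 0.125 and 0.22 m and y of bush_b in the frame of feeder between -0.03 and 0.03 m and x of bush_c in the frame of feeder between -0.083 and 0.083 m and z of bush_c in the frame of feeder between 0.155 and 0.2 m and x of bush_d in the frame of feeder between -0.083 and 0.083 m and z of bush_d in the frame of feeder between 0.155 and 0.2 m and x of bush_e in the frame of feeder between -0.083 and 0.083 m and z of bush_e in the frame of feeder between 0.155 and 0.2 m), for 0.1 s.
At the end, for the whole second after the job is handed in: the gate is shut to within 2.5 mm of its stop and let go, the two rear bushes lie still in the catch tray, and the other three lie still on the gate in the trough (all of step 2 and value of joint gate below 0.0025 m and linear speed of each of bush_a, bush_b, bush_c, bush_d, bush_e below 0.02 m/s); the robot touches nothing.
It fails at once if a third bush drops out of the trough (z of any of bush_c, bush_d, bush_e in the frame of feeder below 0.14 m).
It fails at once if the tin, the brush or the plate is moved more than 20 mm (distance of any of tin, brush, plate from where it was at the start of the episode above 0.02 m).
It also fails if it takes over 38 s, if anything falls off the work surface, if the arm or the gripper's body presses on something with over 40 N, if the wrist force passes 120 N, or if a joint passes its speed limit or range.

## Working session

There is one attempt and no reset: what is moved stays moved. The work goes in short steps, each a Python script; the robot and the scene stay as the last script left them, time stands still between calls to the robot, and variables do not carry over. Pictures are saved under pics/ and viewed, and the job is handed in when it is done.

```bash
mkdir -p pics
python3 - <<'E'
from workcell import bot, hand, kinematics, get_obs, vision
import cv2, numpy as np
for n in ["side","top","wrist"]:
    d=vision.read_camera(n); cv2.imwrite(f"pics/a_{n}.png",d["frame"][:,:,::-1])
    np.savez(f"pics/a_{n}.npz",**{k:np.array(d[k]) for k in("frame","intrinsics","view")})
    print(n,np.round(d["intrinsics"],1).tolist(),np.round(d["view"],3).tolist())
o=get_obs();print({k:np.round(v,3).tolist() for k,v in o.items()}, bot.tcp_to_tips)
E
```

```text
side [[432.4, 0.0, 277.8], [0.0, 432.4, 211.2], [0.0, 0.0, 1.0]] [[0.901, -0.434, -0.019, -0.548], [-0.351, -0.702, -0.619, 0.354], [0.255, 0.564, -0.785, 0.887], [0.0, 0.0, 0.0, 1.0]]
top [[477.1, 0.0, 277.3], [0.0, 477.1, 211.6], [0.0, 0.0, 1.0]] [[0.009, -1.0, 0.023, 0.042], [-0.989, -0.012, -0.149, 0.656], [0.149, -0.021, -0.989, 1.121], [0.0, 0.0, 0.0, 1.0]]
wrist [[356.7, 0.0, 279.5], [0.0, 356.7, 203.3], [0.0, 0.0, 1.0]] [[0.439, 0.898, -0.001, -0.622], [0.865, -0.423, 0.272, -0.035], [0.244, -0.12, -0.962, 0.378], [0.0, 0.0, 0.0, 1.0]]
{'time_s': 0.15, 'joint_pos': [1.114, 0.354, 1.634, 0.0, 1.155, -0.002], 'joint_vel': [0.002, -0.003, -0.002, -0.001, 0.0, 0.0], 'joint_efforts': [-0.0, -60.563, -34.234, 0.0, 0.006, -0.0], 'position': [0.274, 0.561, 0.248], 'orientation': [0.689, -0.159, 0.159, -0.689], 'wrist_force': [0.541, -0.568, -0.056], 'ft_torque': [-0.029, 0.05, -0.028], 'gripper_width': 0.086} 0.017
```

View pics/a_side.png

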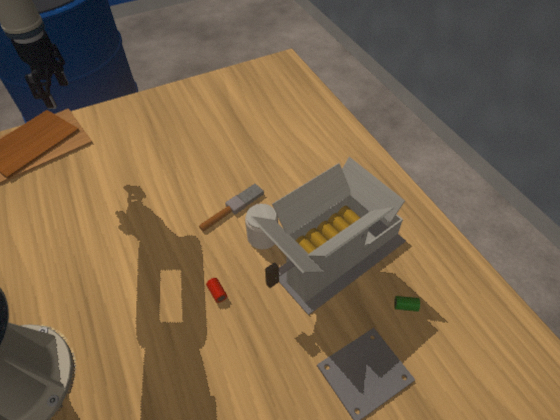

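View pics/a_top.png

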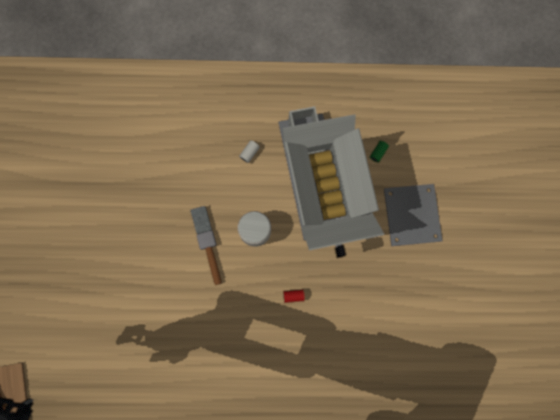

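View pics/a_wrist.png

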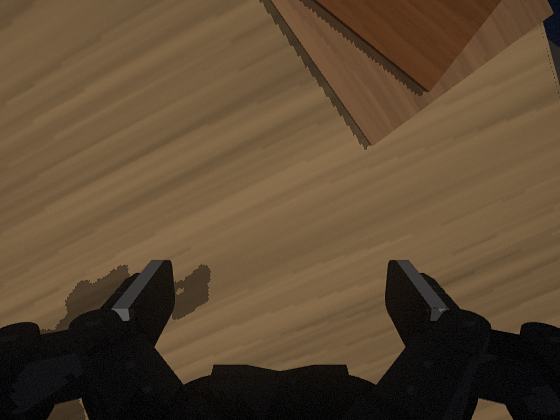

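Run:
```python
import cv2,numpy as np
t=cv2.imread("pics/a_top.png");s=cv2.imread("pics/a_side.png")
a=cv2.resize(t[95:270,270:400],None,fx=3.4,fy=3.4,interpolation=cv2.INTER_CUBIC)
cv2.imwrite("pics/c_top.png",cv2.convertScaleAbs(a,alpha=1.6))
a=cv2.resize(s[150:310,250:415],None,fx=3.7,fy=3.7,interpolation=cv2.INTER_CUBIC)
cv2.imwrite("pics/c_side.png",cv2.convertScaleAbs(a,alpha=1.4))
h=np.hstack([cv2.resize(t[235:265,322:362],None,fx=10,fy=10,interpolation=0)[:,:400],cv2.resize(s[258:294,255:295],None,fx=10,fy=10,interpolation=0)[:300]])
cv2.imwrite("pics/c_h.png",cv2.convertScaleAbs(h,alpha=2))
```

```text
(no output)
```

View pics/c_top.png

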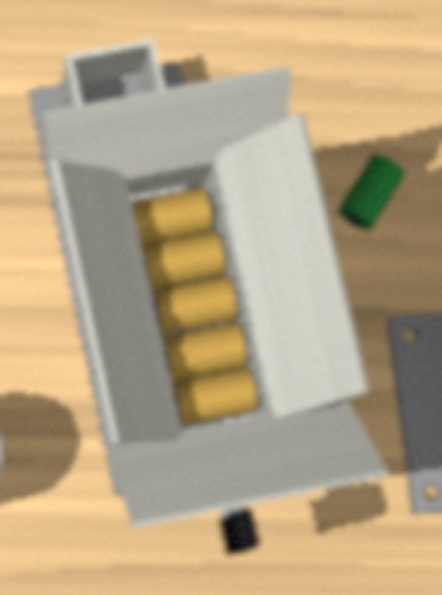

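View pics/c_side.png

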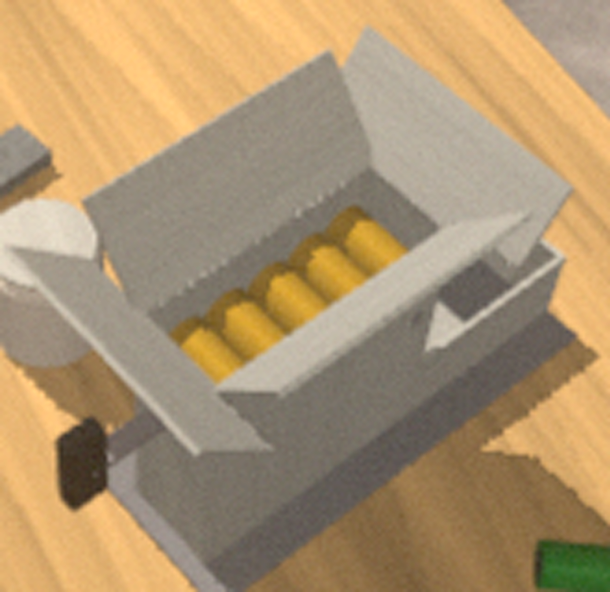

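View pics/c_h.png

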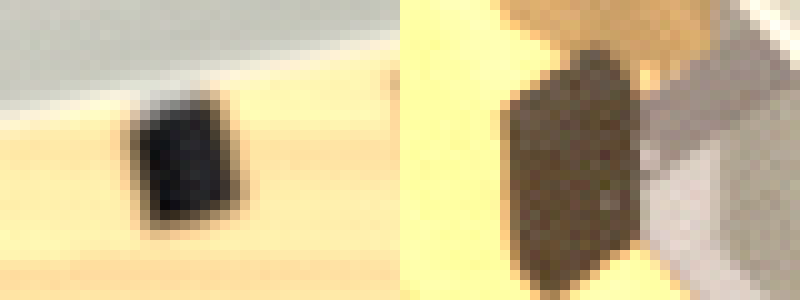

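```bash
cat > h.py <<'E'
import numpy as np, cv2
def load(n,p="a"):
    d=np.load(f"pics/{p}_{n}.npz"); return d["intrinsics"],d["view"]
def ray(K,V,uv):
    R,t=V[:3,:3],V[:3,3]; c=-R.T@t
    d=R.T@np.linalg.solve(K,[uv[0],uv[1],1.]); return c,d/np.linalg.norm(d)
def plane(K,V,uv,z):
    c,d=ray(K,V,uv); return c+d*(z-c[2])/d[2]
def tri(a,b):
    (c1,d1),(c2,d2)=a,b
    A=np.c_[d1,-d2]; s=np.linalg.lstsq(A,c2-c1,rcond=None)[0]
    p,q=c1+s[0]*d1,c2+s[1]*d2; return (p+q)/2,np.linalg.norm(p-q)
E
python3 - <<'E'
from h import *
np.set_printoptions(precision=4,suppress=True)
T=load("top");S=load("side")
pt=[(308.5,249.4),(383.2,233.8)];ps=[(251.4,217),(303.5,272.4)]
for a,b in zip(pt,ps): print(tri(ray(*T,a),ray(*S,b)),plane(*T,a,.255),plane(*S,b,.255))
P=[plane(*T,a,.255) for a in pt]; Q=[plane(*S,a,.255) for a in ps]
for A,B in(P,Q):
    y=A-B; print("w",np.linalg.norm(y)); yaw=np.arctan2(-y[0],y[1]); m=(A+B)/2
    ex=np.array([np.cos(yaw),np.sin(yaw)]); print("yaw",np.degrees(yaw),"mid",m,"origin",m[:2]+.139*ex)
# bushes direction top-view z=.165+.015
for z,uvs in((.18,[(270+182/3.4,95+212/3.4),(270+226/3.4,95+396/3.4)]),):
    a,b=[plane(*T,u,z) for u in uvs]; d=a-b; print("bush yaw",np.degrees(np.arctan2(d[1],d[0])),a,b)
# tray rear corners z=.065
print([plane(*T,(270+u/3.4,95+v/3.4),.065) for u,v in((66,55),(155,42))])
# handle blob top
im=cv2.cvtColor(cv2.imread("pics/a_top.png"),cv2.COLOR_BGR2GRAY)[235:265,325:360]
n,l,st,ce=cv2.connectedComponentsWithStats((im<40).astype(np.uint8))
for i in range(1,n):
    if st[i,4]>20:
        r=cv2.minAreaRect(np.argwhere(l==i)[:,::-1].astype(np.float32)); print(st[i],ce[i]+[325,235],r)
        for z in(.12,.15,.184): print(z,plane(*T,ce[i]+[325,235],z))
print(-T[1][:3,:3].T@T[1][:3,3],-S[1][:3,:3].T@S[1][:3,3])
E
```

```text
(array([ 0.5512, -0.0101,  0.2518]), np.float64(0.003306189188537598)) [ 0.5493 -0.0095  0.255 ] [ 0.552  -0.0127  0.255 ]
(array([ 0.5839, -0.1611,  0.2517]), np.float64(0.0027434801562890607)) [ 0.5822 -0.1599  0.255 ] [ 0.5843 -0.163   0.255 ]
w 0.15401733851303565
yaw 12.338771166054762 mid [ 0.5658 -0.0847  0.255 ] origin [ 0.7016 -0.055 ]
w 0.15377427939165397
yaw 12.119590564656423 mid [ 0.5682 -0.0878  0.255 ] origin [ 0.7041 -0.0587]
bush yaw 12.846213254717524 [ 0.7589 -0.0496  0.18  ] [ 0.638  -0.0772  0.18  ]
[array([0.9075, 0.0213, 0.065 ]), array([ 0.9186, -0.0443,  0.065 ])]
[11 11  9 11 81] [339.9136 251.0741] ((15.0, 16.0), (10.0, 8.0), 90.0)
0.12 [ 0.5559 -0.093   0.12  ]
0.15 [ 0.5539 -0.0884  0.15  ]
0.184 [ 0.5515 -0.0832  0.184 ]
[0.4813 0.0739 1.205 ] [ 0.3917 -0.4896  0.905 ]
```

Run:
```python
from h import *
np.set_printoptions(precision=4,suppress=True)
T=load("top");S=load("side")
im=cv2.imread("pics/a_side.png")[255:295,255:290]
hsv=im.max(2); m=(hsv<60).astype(np.uint8)
n,l,st,ce=cv2.connectedComponentsWithStats(m)
i=1+np.argmax(st[1:,4]); print(st[i],ce[i]+255)
x,y,w,h,_=st[i]; box=np.array([255+x+(w-1)/2,255+y+(h-1)/2])
yaw=np.radians(12.4);ex=np.array([np.cos(yaw),np.sin(yaw)]);ey=np.array([-ex[1],ex[0]]);o=np.array([.7029,-.0568])
F=lambda p:(np.round([(p[:2]-o)@ex,(p[:2]-o)@ey],4))
for n_,uv in(("cent",ce[i]+255),("box",box)):
    p=plane(*S,uv,.152);print("side",n_,p,F(p))
for nme,uv,z in(("front low edge",(341.5,256.3),.12),("left low",(337.2,257.2),.12),("right top front",(345.6,254.2),.184),("cent",(339.9,251.1),.152)):
    p=plane(*T,uv,z);print(nme,p,F(p))
t=tri(ray(*T,(339.9,250.8)),ray(*S,ce[i]+255));print(t,F(t[0]))
```

```text
[ 11   8  13  24 234] [272.0385 274.5769]
side cent [ 0.5565 -0.0879  0.152 ] [-0.1496  0.001 ]
side box [ 0.5565 -0.0877  0.152 ] [-0.1496  0.0012]
front low edge [ 0.5441 -0.0965  0.12  ] [-0.1636 -0.0047]
left low [ 0.542  -0.0867  0.12  ] [-0.1636  0.0054]
right top front [ 0.545  -0.0953  0.184 ] [-0.1625 -0.0037]
cent [ 0.5537 -0.0881  0.152 ] [-0.1525  0.0015]
(array([ 0.5553, -0.0882,  0.1528]), np.float64(0.0020837508157202853)) [-0.1509  0.001 ]
```

```bash
cat >> h.py <<'E'
from scipy.spatial.transform import Rotation as Rn
yaw=np.radians(12.4);ex=np.array([np.cos(yaw),np.sin(yaw),0]);ey=np.array([-ex[1],ex[0],0]);o=np.array([.7029,-.0568,0])
def quat(tilt,s):
    t=np.radians(tilt); y=np.sin(t)*ex-np.cos(t)*np.array([0,0,1.]); z=s*ey
    return Rn.from_matrix(np.c_[np.cross(y,z),y,z]).as_quat(),y
E
python3 - <<'E'
from h import *
from workcell import *
from workcell import kinematics
for tilt in(30,35,40):
  for s in(1,-1):
    q,y=quat(tilt,s); g=o-.1505*ex+.001*ey+[0,0,.155]; p=g+.002*y
    for pp in(p-.12*y,p,p-.09*ex):
        r=kinematics.solve_ik(pp.tolist(),q.tolist()); print(tilt,s,None if r is None else np.round(r,3), pp.round(3))
E
```

```text
30 1 [-0.385 -0.024  2.183  0.522  0.604 -2.549] [ 0.498 -0.101  0.257]
30 1 [-0.303  0.239  2.183  0.795  0.355 -2.794] [ 0.557 -0.088  0.153]
30 1 None [ 0.469 -0.107  0.153]
30 -1 [-0.385 -0.024  2.183  0.522  0.604  0.593] [ 0.498 -0.101  0.257]
30 -1 [-0.303  0.239  2.183  0.795  0.355  0.348] [ 0.557 -0.088  0.153]
30 -1 [-0.435  0.135  2.329  0.914  0.393  0.112] [ 0.469 -0.107  0.153]
35 1 [-0.44  -0.038  2.252  0.74   0.545 -2.796] [ 0.49  -0.103  0.252]
35 1 None [ 0.557 -0.088  0.153]
35 1 [-0.48   0.145  2.376  1.258  0.397  2.878] [ 0.469 -0.107  0.153]
35 -1 [-0.44  -0.038  2.252  0.74   0.545  0.345] [ 0.49  -0.103  0.252]
35 -1 [-0.333  0.243  2.234  1.19   0.329 -0.065] [ 0.557 -0.088  0.153]
35 -1 [-0.48   0.145  2.376  1.258  0.397 -0.263] [ 0.469 -0.107  0.153]
40 1 None [ 0.482 -0.104  0.245]
40 1 [-0.364  0.258  2.281  1.595  0.361  2.65 ] [ 0.557 -0.088  0.153]
40 1 [-0.527  0.168  2.42   1.57   0.45   2.529] [ 0.469 -0.107  0.153]
40 -1 [-0.499 -0.038  2.32   1.011  0.521  0.038] [ 0.482 -0.104  0.245]
40 -1 [-0.364  0.258  2.281  1.595  0.361 -0.492] [ 0.557 -0.088  0.153]
40 -1 [-0.527  0.168  2.42   1.57   0.45  -0.612] [ 0.469 -0.107  0.153]
```

Several things could be mistaken for parts of this job:
- **Gate handle:** the black block at top (340,251) / side (272,275). The only other black thing in view is the robot's own gripper, at side (45,75).
- **Bushes:** the five brass ones in the trough, at top (320–335,157–212).
- **Look-alikes to leave alone:** red at top (294,296), green at top (380,151) and white at top (250,152).

I choose the black block. The close crop shows an upright block on the grey bar under the flared mouth, which fits the description.

Run:
```python
from h import *
from workcell import bot,hand,get_obs,vision
q,y=quat(35,-1); g=o-.1505*ex+.001*ey+[0,0,.155]; p=g+.002*y
bot.reach((p-.12*y).tolist(),q.tolist())
hand.move_gripper(.05,80)
bot.servo_line((p-.05*y).tolist(),velocity=.15)
for n in("wrist","side"):
    d=vision.read_camera(n); cv2.imwrite(f"pics/b_{n}.png",d["frame"][:,:,::-1])
ob=get_obs();print(ob["time_s"],ob["position"],p-.05*y,ob["wrist_force"],ob["gripper_width"])
```

```text
3.7833 [ 0.5287884  -0.09424683  0.19500348] [ 0.52880667 -0.09405302  0.1943193 ] [0.50313372 0.93882258 0.16509031] 0.0496203693076018
```

View pics/b_wrist.png

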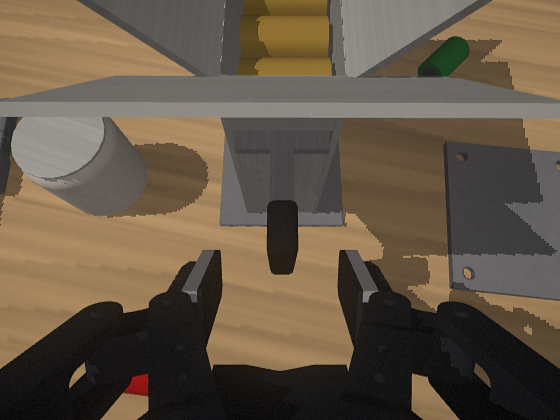

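View pics/b_side.png

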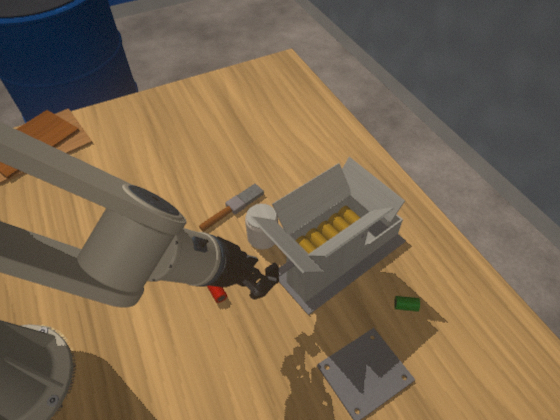

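The wrist view shows the handle at (282,237), centred between the pads at x 212 and 348, with the mouth edge clear of the gripper. The side view shows nothing disturbed. I'll close on the handle and push home to find the stop.

Run:
```python
from h import *
from workcell import bot,hand,get_obs,vision
q,y=quat(35,-1); g=o-.1505*ex+.001*ey+[0,0,.155]; p=g+.002*y
bot.servo_line(p.tolist(),velocity=.1)
f=lambda ob:[round(float(ob["wrist_force"]@a),1) for a in(ex,ey,np.array([0,0,1.]))]
print(f(get_obs()))
hand.move_gripper(0.0,100)
ob=get_obs();print(ob["time_s"],ob["gripper_width"],f(ob))
p0=np.array(ob["position"])
for k in range(1,7):
    bot.servo_line((p+.002*k*ex).tolist(),velocity=.02)
    ob=get_obs();x=(ob["position"]-o)@ex; print(k,round(ob["time_s"],2),"x",round(x*1000,2),f(ob))
    if abs(f(ob)[0])>28: break
```

```text
[1.4, -0.0, -0.4]
4.85 0.01304628871904889 [-3.8, -3.7, 6.2]
1 5.1 x -146.9 [-1.8, -3.7, 5.7]
2 5.35 x -144.82 [-1.1, -5.3, 6.1]
3 5.6 x -143.81 [-14.7, -5.2, 16.7]
4 5.85 x -143.7 [-39.7, -5.4, 37.0]
```

The stop is at TCP feeder x of about −143.8 mm, so the gate started about 5 mm ajar. Next I pull, in stages.

```bash
cat >> h.py <<'E'
f=lambda ob:[round(float(ob["wrist_force"]@a),1) for a in(ex,ey,np.array([0,0,1.]))]
def base():
    q,y=quat(35,-1); return o-.1505*ex+.001*ey+[0,0,.155]+.002*y, y
X0=-.1438
E
python3 - <<'E'
from h import *
from workcell import bot,hand,get_obs,vision
p,y=base(); zero=p+(X0-(p-o)@ex)*ex
for k in(.03,.055,.066):
    bot.servo_line((zero-k*ex).tolist(),velocity=.04)
    ob=get_obs();print(k,round(ob["time_s"],2),"open",round((X0-(ob["position"]-o)@ex)*1000,2),f(ob),ob["gripper_width"])
bot.dwell(.4)
d=vision.read_camera("top"); cv2.imwrite("pics/d_top.png",cv2.resize(d["frame"][95:290,250:420,::-1],None,fx=3,fy=3))
d=vision.read_camera("side"); cv2.imwrite("pics/d_side.png",cv2.resize(d["frame"][150:310,240:420,::-1],None,fx=3,fy=3))
print(get_obs()["time_s"])
E
```

```text
0.03 6.81 open 29.24 [-0.5, -4.7, 5.3] 0.012632857405552715
0.055 7.58 open 54.37 [-3.1, -4.0, 8.4] 0.012492622817557803
0.066 8.01 open 65.52 [-3.8, -4.3, 11.1] 0.012930615180954253
8.5083
```

View pics/d_top.png

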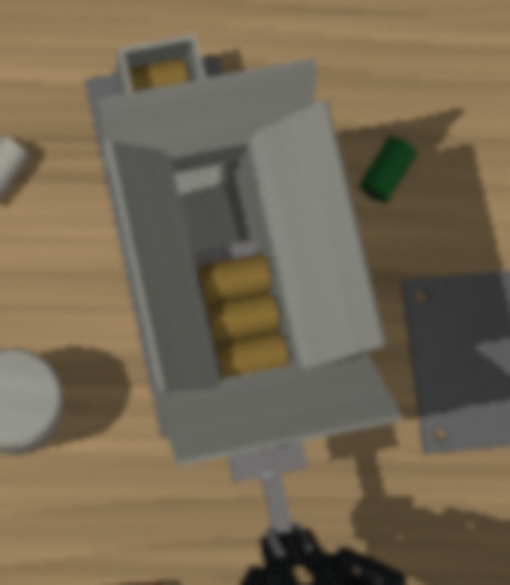

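View pics/d_side.png

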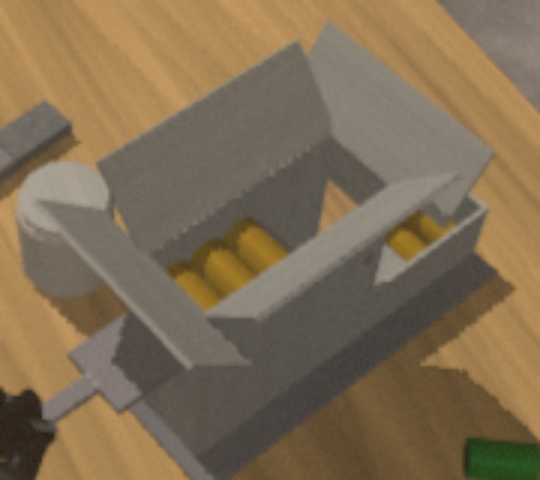

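Two bushes have dropped. Three remain at (240,278), (245,317) and (252,355) in the top crop, and two lie in the tray at (405,243) and (435,225) in the side crop. I'll check the tray positions, then push home.

Run:
```python
from h import *
from workcell import bot,hand,get_obs,vision
S=load("side")
for u in((405,243),(435,226)):
    w=plane(*S,(240+u[0]/3,150+u[1]/3),.035); print("tray bush feeder xy",[(w-o)@ex,(w-o)@ey])
p,y=base(); zero=p+(X0-(p-o)@ex)*ex
for k in(.03,.008,.004,.002,0,-.001,-.002,-.003):
    bot.servo_line((zero-k*ex).tolist(),velocity=.05 if k>.005 else .02)
    ob=get_obs();print(k,round(ob["time_s"],2),"open",round((X0-(ob["position"]-o)@ex)*1000,2),f(ob))
    if k<.003 and f(ob)[0]<-28: break
d=vision.read_camera("side"); cv2.imwrite("pics/e_side.png",cv2.resize(d["frame"][150:310,240:420,::-1],None,fx=3,fy=3))
d=vision.read_camera("top"); cv2.imwrite("pics/e_top.png",cv2.resize(d["frame"][95:290,250:420,::-1],None,fx=3,fy=3))
```

```text
tray bush feeder xy [np.float64(0.16121497927862335), np.float64(-0.005193096886292707)]
tray bush feeder xy [np.float64(0.19299170533824855), np.float64(-0.008604659426493248)]
0.03 9.38 open 28.94 [5.1, -5.3, 2.9]
0.008 9.97 open 6.9 [4.1, -5.9, 2.4]
0.004 10.32 open 3.17 [1.6, -4.8, 4.4]
0.002 10.57 open 1.22 [0.6, -5.4, 5.3]
0 10.82 open 0.01 [-10.0, -5.8, 14.8]
-0.001 11.07 open -0.04 [-23.0, -6.6, 24.4]
-0.002 11.32 open -0.08 [-33.9, -6.0, 35.1]
```

View pics/e_side.png

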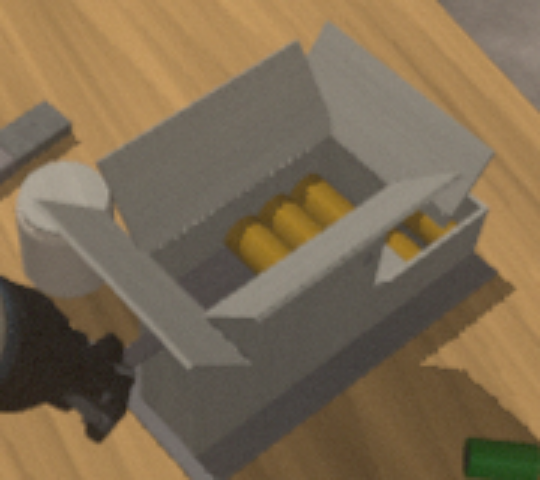

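View pics/e_top.png

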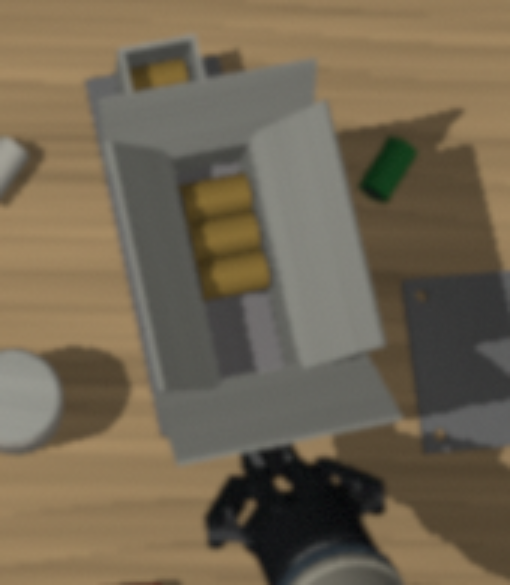

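The gate is at its stop, with three bushes in the trough and two in the tray. I'll ease off the load, release and retreat.

Run:
```python
from h import *
from workcell import bot,hand,get_obs,vision
p,y=base(); zero=p+(X0-(p-o)@ex)*ex
bot.servo_line((zero+.0005*ex).tolist(),velocity=.02); print(f(get_obs()))
hand.move_gripper(.05)
ob=get_obs();print(ob["time_s"],ob["gripper_width"],f(ob))
bot.servo_line((zero-.13*y).tolist(),velocity=.12)
bot.dwell(.4)
for n in("top","side","wrist"):
    d=vision.read_camera(n); im=d["frame"][:,:,::-1]; np.savez(f"pics/f_{n}.npz",**{k:np.array(d[k]) for k in("frame","intrinsics","view")})
    if n=="top": im=cv2.resize(im[95:290,250:420],None,fx=3,fy=3)
    cv2.imwrite(f"pics/f_{n}.png",im)
print(get_obs()["time_s"],f(get_obs()))
```

```text
[-16.4, -6.6, 19.1]
12.1083 0.050198218153406735 [1.0, -0.4, 0.5]
13.8917 [0.3, -0.1, -1.0]
```

View pics/f_side.png

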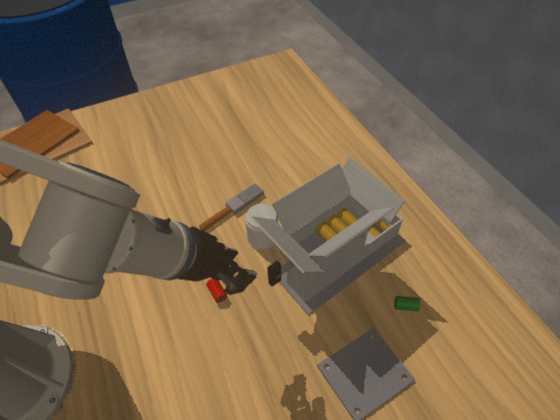

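View pics/f_wrist.png

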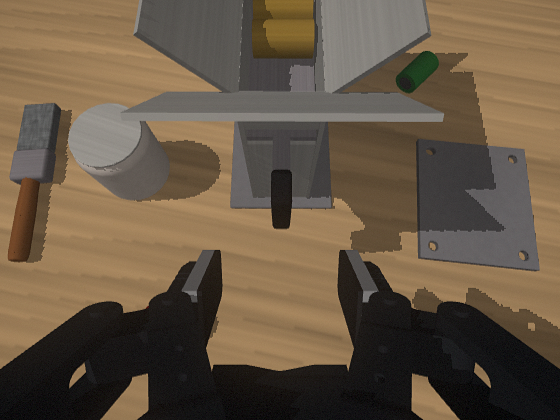

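View pics/f_top.png

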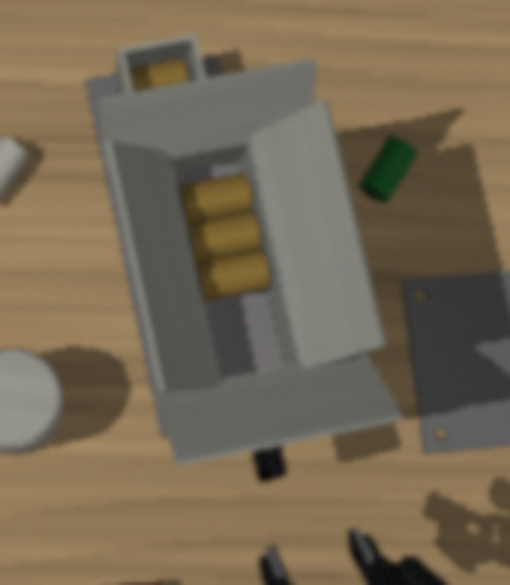

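Run:
```python
from h import *
S=load("side")
im=np.load("pics/f_side.npz")["frame"][255:295,262:290]
m=(im.max(2)<60).astype(np.uint8); n,l,st,ce=cv2.connectedComponentsWithStats(m)
i=1+np.argmax(st[1:,4]); c=ce[i]+[262,255]; w=plane(*S,c,.152); print(st[i],c,"handle feeder x",(w-o)@ex,"y",(w-o)@ey)
from workcell import hand_in
hand_in()
```

```text
[  6   6  13  24 230] [274.15217391 272.63043478] handle feeder x -0.14365046131900933 y 0.001907448787273789
the job is handed in; nothing more can be done
```

I pulled the gate open until two bushes had dropped into the tray, then pushed it fully home, let go and handed the job in at about 14 s. `hand_in` gives no verdict, so the result rests on my own checks.

**What I did:**
- I gripped the black handle at a 35° lean and pushed it to its stop first, to get a zero. It had started about 5 mm ajar.
- I pulled it 65.5 mm open, saw that two bushes had dropped, and pushed it back. The push force rose to 34 N at the same stop position (reading −0.1 mm).
- I then eased the load, let go and backed off along the tool axis.

**Last checks:**
- **Bushes:** three are on the gate in the trough. Two are in the tray, measured before closing at feeder x of about 161 and 193 mm, and unchanged in the later pictures.
- **Gate:** the handle is at feeder x −143.7 mm in the camera, against −145 mm nominal when shut. That 1.3 mm difference is within the 2 mm calibration error.
- **Bystanders:** the tin, brush and plate look unmoved in the pictures, as do the red, green and white look-alikes. I did not measure their positions.
- **Robot:** the gripper is clear of everything and the wrist force is about 1 N.

No check failed. I did not measure the bushes' speed, but they looked the same in the pictures before and after release.

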